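Cap the wheel hub

ROBOT

A 7-joint arm with a two-finger parallel gripper is mounted at the origin on the work surface. World frame = base frame: x ahead of the robot, y to its left, z up, the work surface at z = 0. Lengths are in m, angles in rad, forces in N, time in s.
With the tool pointing down it reaches from about 0.425 to 0.875 m from the base axis. Payload 4.7 kg.
Tool frame: the origin (TCP) lies at the very end of the fingers, on their centre line; the grasp point (between the pads) lies 19 mm behind it; z points along the fingers, y is the line along which they close (so a half turn about z gives the same grasp; the last joint's range is limited). The gripper opens to 85 mm and grips with 20 to 120 N. Pads are 22 mm wide; open, the fingers measure 114 mm over their backs; the gripper's body (76 mm by 85 mm) begins 54 mm behind the grasp point. The pads swing forward as they close: fully open they stand 13 mm farther back than shut.
Start: joints at [1.219, 0.321, -0.07, 1.45, 0.023, 1.371, -0.057], TCP at [0.232, -0.607, 0.231] pointing down, gripper open.
Joint ranges: [-2.86, 2.86], [-0.3, 2.09], [-1.38, 1.24], [0.06, 2.45], [-1.56, 4.7], [0.09, 2.05], [-2.69, 2.69]. Speed limits (rad/s): [2.57, 2.57, 3.14, 3.14, 3.14, 3.14, 3.14].

INTERFACE

Orientations are given as a rotation vector (axis times angle).
In Python, from workcell import ctrl gives the robot as it stands. The module is installed in compiled form; this text tells all that it offers.
- The arm moves only by the tool drive_tool, never from a script. Its argument "targets" is a list of rows, each an object with "translation": the shift along the world's x, y, z in m, a list of three; "rotation": the turn, a rotation vector about the world's x, y, z in degrees, a list of three. In form: [{"translation": [dx, dy, dz], "rotation": [wx, wy, wz]}, ...]. A call has 1 to 8 rows; each row is the pose to reach, as a shift and turn from the pose commanded when the call began; what a row does not reach only later rows make up. A row lasts 1/12 s, in which the tool goes at most 41.7 mm and 7.16 degrees, less where a joint would pass 70% of its speed; a pose out of reach is approached as far as the arm can. A call with a gripper value outside its range is refused whole. "hand" is the finger opening in m, from 0 to 0.0854, set as the call begins (left out, the last holds). The fingers move at their own pace and stop on an object; "force" is the grip in N (left out, the last holds). Time passes only in rows, so rows that repeat a pose let the fingers close. It gives the time, the measured TCP pose, the force, the opening and the grip force at its end, in the units of the state.
- ctrl.get_obs(): the state, without advancing time (a new reading comes with each control period).
- ctrl.grab_frame(name): name is "scene" or "side" or "wrist"; returns a dict with "image" (400x640x3 uint8, red, green, blue), "z_map" (400x640 float32, m along the optical axis (not along the pixel's ray), 0 where there is no reading), "intrinsics" (3x3 intrinsics, pixels), "k1" (the pictures are not rectified: a ray, as slopes to the right and down, at radius r is drawn at 1 + k1 r^2 times it, then the intrinsics apply), "extrinsics" (4x4, takes a point from camera to world coordinates). Camera axes: x right, y down, z forward; pixel columns grow to the right and rows downward; lengths in m; the calibration is good to about 2 mm. A picture is of the moment at which its call begins.
- ctrl.sign_off(): hands the job in; it is judged then, once.
Trained networks look in the newest picture that a camera, given by its name, has taken for a name from the list of things; names that differ only in an ending like _2 or _b are one class to them, and where a whole thing is asked for, a point or a joint stands for the part that bears it (a point fixed in the world has none). Each returns a list of dicts, best first, with "conf" (0 to 1); they miss things now and then, are a little off and sometimes report something else, mostly with a low value. They report only what shows in the picture. A call takes as long as a camera call.
- ctrl.outline_of(camera, query): "pixels" (400x640 bool, what is visible of it) and "location" ([row, column] in pixels, amid what is visible of it).
- ctrl.pinpoint(camera, query): "location" ([row, column] in pixels: a listed point, or the origin of a listed thing).
The state is a dict: "clock": time; "joint_pos": joint angles; "dq": joint speeds; "tau": joint torques, N m; "eef_pos": TCP position; "tcp_rot": TCP orientation; "wrist_force": force on the tool from outside, world axes, zero at the start; "ft_torque": the same for the moment, N m; "width": opening from 0.0 (shut) to 1.0 (fully open); "gripper_force": force on a finger pad.
Only numpy, scipy, OpenCV 4.12 (cv2) and the standard library are available. Lean on these libraries where they do the work, as an engineer would, in place of code of your own. Each camera call takes 0.05 s, during which the arm holds its last target. There are 200 camera calls.

TASK

Draw the aligning pin straight up out of the hollow stud of the wheel hub and hang it by its head in the notch of the bracket beside the stud, and let go of it. Then press the tall closed dust cap down over the stud until it clicks, and keep pressing after the click so that the brass spring ring under its rim is squeezed right down; finish like that, still holding the cap pressed down on the hub. Leave the other things on the bench where they are.

Things in the scene. Friction and masses are not known exactly. Their poses are not given: they have to be found in the camera images.
- seat (a point): Fixed wheel hub on a dark wooden base plate (110 x 190 x 14 mm). This point is on the hub's axis, on the upper face of its round steel flange (92 mm across), 40 mm above the bench. z is up; +y points to the bracket with the notch. Around the foot of the stud lies the brass spring ring, 44 mm across.
- stud_top (a point): Top centre of the hollow steel stud (31.5 mm across, bevelled, 24 mm tall above the flange): the mouth of its 12.4 mm bore, 36 mm deep. Four greased sprung balls stand 3 mm out of its side, centres 12.4 mm above the flange. Pushing the cap's lip past them takes about 9 to 12 N while its rim is 16 to 12 mm above the flange; then the push drops (click) and the balls draw it on.
- seal (a joint): How far the brass spring ring under the cap's rim is pressed down, m: 0 = free, its top 6 mm above the flange; 0.004 = fully squeezed, top 2 mm above the flange, at a hard stop. Its spring pushes back with 1 N at first, 9 N fully squeezed. If a clicked cap is let go, the ring lifts it until its lip catches under the balls and reads under 0.001.
- notch (a point): The notch: a slot 14 mm wide in an aluminium bracket (50 mm wide, 12 mm thick, top 58 mm above the bench), 97 mm from the stud's axis. The point is on the slot's middle line, level with the bracket's top, 14 mm from its closed end and 28 mm from its open end. Axes as the hub's: x across the slot, +y to its open end. Also open above and below.
- pin_head (a point): Loose steel aligning pin (about 90 g), at first upright in the stud's bore, shoulder on the stud's top. The point is the centre of its ribbed head, 20 mm across, 36 mm tall; z along the pin, up. Shoulder 18 mm below the point; under it a shank 10 mm across, 32 mm long, bevelled tip 50 mm below the point. Grip the upper half of the head.
- cap_center (a point): Dust cap, loose on the bench, open end down: closed aluminium, 46 mm across, 38 mm tall (about 60 g); the narrowest and tallest of three round metal parts standing in changing order. Point: its centre, 19 mm above the rim; z up. Hollow 33 mm deep; a 3 mm lip leaves a 34.6 mm opening. Grip its upper half. Clicked: rim 5 mm above the flange; pressed right down: 2 mm.
- race: Leave alone: steel bearing ring, open through the middle, 54 mm across, 16 mm tall. Origin: centre of its underside.
- wide_cap: Leave alone: low wide aluminium cover, 68 mm across, 22 mm tall. Origin: centre of its underside.
- tin: Leave alone: tin, 74 mm across, 75 mm tall. Origin: centre of its underside.
- spanner: Leave alone: steel spanner, 190 mm long, lying flat along its x. Origin near its middle.
- driver: Leave alone: screwdriver, 200 mm long, lying along its x. Origin near its middle.
- mallet: Leave alone: hammer, 280 mm long, lying along its x. Origin near its middle.
- offcut: Leave alone: wooden offcut, 120 x 50 x 30 mm. Origin: centre of its underside.

How it is judged:
By the outcome, as a careful person would: the job done as asked, in the order asked, and still so for the second after the job is handed in, while the arm keeps its last pose, push and grip.
It also fails if it takes over 64 s, if anything falls off the work surface, if the arm or the gripper's body presses on something with over 40 N, if the wrist force passes 120 N, or if a joint passes its speed limit or range.

## Working session

There is one attempt and no reset: what is moved stays moved. The work goes in short steps, Python scripts to look and compute and a tool call to move; the robot and the scene stay as the last step left them, time stands still between calls to the robot, and variables do not carry over. Pictures are saved under pics/ and viewed, at most 10 in all, crops included, and the job is handed in when it is done.

Besides the shell and the picture viewer there is one more tool, called after ">>>" in YAML: its name, and indented under it one key for each argument. drive_tool: Moves the arm, as the interface text tells. Its arguments: {"type":"object","properties":{"targets":{"type":"array"},"hand":{"type":"number"},"force":{"type":"number"}},"required":["targets"]}

```bash
mkdir -p pics
cat > h.py <<'E'
import numpy as np, cv2
from workcell import ctrl
def ray(f,rc):
    K=np.array(f["intrinsics"]);k=f["k1"]
    s=np.array([(rc[1]-K[0,2])/K[0,0],(rc[0]-K[1,2])/K[1,1]]);u=s.copy()
    for _ in range(20): u=s/(1+k*(u@u))
    T=np.array(f["extrinsics"]);d=T[:3,:3]@np.array([u[0],u[1],1.]);return T[:3,3],d
def atz(f,rc,z):
    o,d=ray(f,rc);return o+d*(z-o[2])/d[2]
def cloud(f,mask=None):
    K=np.array(f["intrinsics"]);k=f["k1"];Z=f["z_map"]
    m=(Z>0) if mask is None else (Z>0)&mask
    r,c=np.nonzero(m);s=np.stack([(c-K[0,2])/K[0,0],(r-K[1,2])/K[1,1]],1);u=s.copy()
    for _ in range(20): u=s/(1+k*(u**2).sum(1,keepdims=True))
    T=np.array(f["extrinsics"]);z=Z[r,c][:,None]
    return np.hstack([u*z,z])@T[:3,:3].T+T[:3,3]
def save(f,n): cv2.imwrite(f"pics/{n}.png",cv2.cvtColor(f["image"],cv2.COLOR_RGB2BGR))
E
python3 - <<'E'
from h import *
np.set_printoptions(precision=4,suppress=True)
o=ctrl.get_obs();print({k:o[k] for k in("clock","eef_pos","tcp_rot","wrist_force","width")})
Z=dict(seat=.04,stud_top=.064,notch=.058,pin_head=.082,cap_center=.019,race=0,wide_cap=0,tin=0,offcut=0)
for cam in("scene","side"):
    f=ctrl.grab_frame(cam);save(f,cam)
    for q,z in Z.items():
        for p in ctrl.pinpoint(cam,q)[:2]: print(cam,q,round(p["conf"],2),np.round(p["location"]),atz(f,p["location"],z))
    for q in ("spanner","driver","mallet"):
        for p in ctrl.outline_of(cam,q)[:1]:
            c=cloud(f,p["pixels"]);print(cam,q,p["conf"],c.min(0),c.max(0))
E
cd pics; python3 -c "
import cv2;cv2.imwrite('both.png',cv2.vconcat([cv2.resize(cv2.imread('scene.png'),(480,300)),cv2.resize(cv2.imread('side.png'),(480,300))]))"
```

```text
{'clock': 0.0, 'eef_pos': array([ 0.2323, -0.6065,  0.2302]), 'tcp_rot': array([-3.0873, -0.5711,  0.0007]), 'wrist_force': array([0.2525, 0.2594, 0.0313]), 'width': 0.9964052785986048}
scene stud_top 0.9 [169. 345.] [0.5308 0.131  0.064 ]
scene stud_top 0.7 [301. 238.] [ 0.5853 -0.3408  0.064 ]
scene notch 0.96 [159. 366.] [0.5505 0.2071 0.058 ]
scene pin_head 0.39 [165. 347.] [0.5338 0.1326 0.082 ]
scene cap_center 0.62 [242. 247.] [ 0.4663 -0.2007  0.019 ]
scene race 0.53 [298. 235.] [ 0.5453 -0.3226  0.    ]
scene wide_cap 0.64 [265. 290.] [ 0.5875 -0.1742  0.    ]
scene tin 0.68 [128. 386.] [0.4922 0.4223 0.    ]
scene tin 0.59 [242. 247.] [ 0.4538 -0.1926  0.    ]
scene offcut 0.68 [162. 429.] [0.6811 0.3714 0.    ]
scene spanner 0.56 [ 0.4149  0.3781 -0.0056] [0.5329 0.5455 0.0791]
scene driver 0.74 [ 0.6608 -0.3874 -0.0038] [ 0.7865 -0.2207  0.0293]
scene mallet 0.67 [ 0.239  -0.5465 -0.0035] [ 0.5017 -0.3679  0.031 ]
side seat 0.88 [231. 296.] [0.5314 0.127  0.04  ]
side stud_top 0.96 [226. 298.] [0.5222 0.1302 0.064 ]
side notch 0.84 [239. 270.] [0.5456 0.2175 0.058 ]
side pin_head 0.68 [232. 295.] [0.4913 0.1781 0.082 ]
side pin_head 0.59 [221. 298.] [0.5195 0.1342 0.082 ]
side cap_center 0.73 [199. 376.] [ 0.4661 -0.1957  0.019 ]
side race 0.61 [183. 374.] [ 0.5475 -0.3264  0.    ]
side wide_cap 0.72 [195. 340.] [ 0.5933 -0.1736  0.    ]
side tin 0.89 [305. 229.] [ 0.4984  0.4136 -0.    ]
side offcut 0.85 [264. 194.] [0.6859 0.3671 0.    ]
side offcut 0.36 [171. 336.] [ 0.7137 -0.3208  0.    ]
side spanner 0.55 [ 0.6744 -0.0012 -0.0021] [0.8497 0.0524 0.0111]
side driver 0.6 [ 0.6986 -0.3743  0.0065] [ 0.7796 -0.2699  0.029 ]
side mallet 0.87 [ 0.234  -0.5456 -0.0025] [ 0.5011 -0.3604  0.0287]
```

View pics/scene.png

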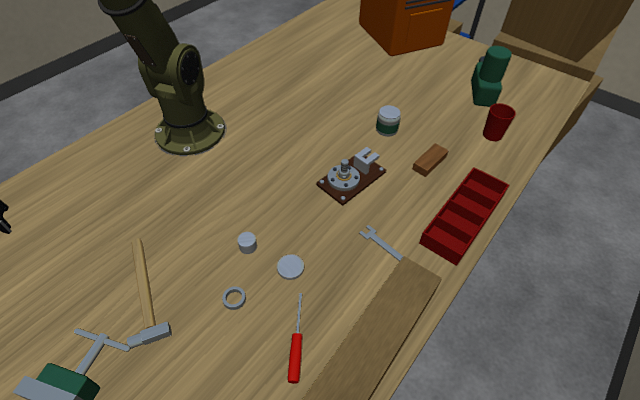

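View pics/side.png

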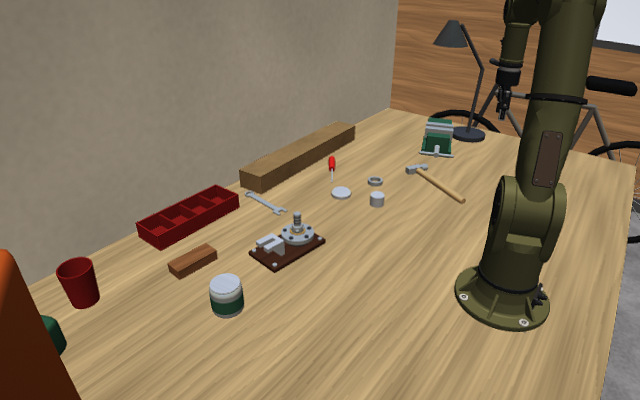

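The scene view shows the hub at about (345,175) with its bracket towards (366,158). The tall narrow cap is at (247,242), the wide cover at (290,266) and the bearing ring at (234,298). The side view agrees. I'll go via the cap to the hub.

>>> drive_tool:
  targets:
    - {"translation": [0.235,0.38,0.03],"rotation": [0,0,54]}
    - {"translation": [0.235,0.38,0.03],"rotation": [0,0,54]}
    - {"translation": [0.235,0.38,0.03],"rotation": [0,0,54]}
    - {"translation": [0.235,0.38,0.03],"rotation": [0,0,54]}
    - {"translation": [0.235,0.38,0.03],"rotation": [0,0,54]}
    - {"translation": [0.235,0.38,0.03],"rotation": [0,0,54]}
    - {"translation": [0.235,0.38,0.03],"rotation": [0,0,54]}
    - {"translation": [0.235,0.38,0.03],"rotation": [0,0,54]}

```text
clock: 1.97
eef_pos: [0.4081, -0.3223, 0.2542]
tcp_rot: [2.487, 1.918, -0.0]
wrist_force: [0.9, -0.6, 0.0]
width: 0.999
gripper_force: 0.0
```

>>> drive_tool:
  targets:
    - {"translation": [0.11,0.42,0.0],"rotation": [0,0,0]}
    - {"translation": [0.11,0.42,0.0],"rotation": [0,0,0]}
    - {"translation": [0.11,0.42,0.0],"rotation": [0,0,0]}
    - {"translation": [0.11,0.42,0.0],"rotation": [0,0,0]}
    - {"translation": [0.11,0.42,0.0],"rotation": [0,0,0]}
    - {"translation": [0.11,0.42,0.0],"rotation": [0,0,0]}
    - {"translation": [0.11,0.42,0.0],"rotation": [0,0,0]}
    - {"translation": [0.11,0.42,0.0],"rotation": [0,0,0]}

```text
clock: 2.63
eef_pos: [0.492, 0.0003, 0.2542]
tcp_rot: [2.492, 1.91, 0.001]
wrist_force: [0.3, -1.0, -0.5]
width: 0.998
gripper_force: 0.0
```

>>> drive_tool:
  targets:
    - {"translation": [0.03,0.12,0.0],"rotation": [0,0,0]}
    - {"translation": [0.03,0.12,0.0],"rotation": [0,0,0]}
    - {"translation": [0.03,0.12,0.0],"rotation": [0,0,0]}
    - {"translation": [0.03,0.12,0.0],"rotation": [0,0,0]}

```text
clock: 2.97
eef_pos: [0.5215, 0.1285, 0.2543]
tcp_rot: [-2.478, -1.924, -0.008]
wrist_force: [-0.4, 0.4, 0.3]
width: 0.999
gripper_force: 0.0
```

```bash
cat > look.py <<'E'
from h import *
import sys
np.set_printoptions(precision=4,suppress=True)
def look(name,Z):
    o=ctrl.get_obs();print({k:o[k] for k in("clock","eef_pos","tcp_rot","wrist_force")})
    f=ctrl.grab_frame("wrist");save(f,name);T=np.array(f["extrinsics"]);print("cam",T[:3,3],"fwd",T[:3,2])
    for q,z in Z.items():
        for p in ctrl.pinpoint("wrist",q)[:2]: print(q,round(p["conf"],2),np.round(p["location"]),atz(f,p["location"],z))
    return f
E
python3 - <<'E'
from look import *
f=look("w1",dict(seat=.04,stud_top=.064,notch=.058,pin_head=.082))
np.savez("w1.npz",**f)
E
```

```text
{'clock': 2.9667, 'eef_pos': array([0.5215, 0.1285, 0.2543]), 'tcp_rot': array([-2.4778, -1.9245, -0.008 ]), 'wrist_force': array([-0.4192,  0.3663,  0.2698])}
cam [0.5418 0.2092 0.3977] fwd [-0.0782 -0.3069 -0.9485]
seat 0.75 [172. 324.] [0.5283 0.1296 0.04  ]
seat 0.47 [200. 501.] [0.7349 0.0403 0.04  ]
stud_top 0.78 [178. 326.] [0.5306 0.1278 0.064 ]
notch 0.7 [ 86. 310.] [0.5377 0.227  0.058 ]
pin_head 0.88 [182. 333.] [0.5368 0.1265 0.082 ]
```

View pics/w1.png

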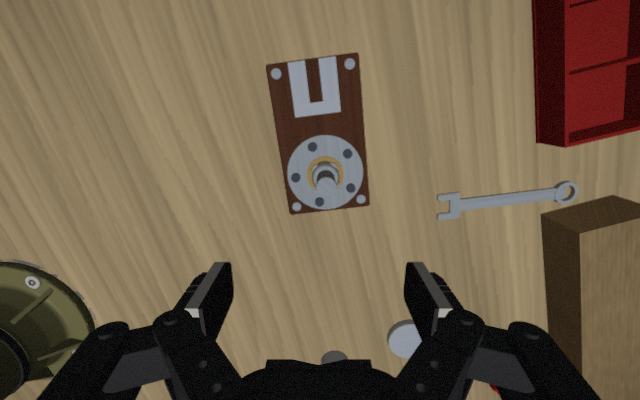

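The wrist view shows the pin and stud at (326,178) and the notch at (313,85), opening towards the top of the picture. I'll refine using the depth map.

```bash
cat > hubfit.py <<'E'
from h import *
from scipy.optimize import least_squares
def circ(P):
    return least_squares(lambda v:np.hypot(P[:,0]-v[0],P[:,1]-v[1])-v[2],[*P.mean(0),.02],loss="soft_l1",f_scale=.001).x
def hub(f,c=(.530,.129),n=(.538,.227)):
    C=cloud(f);d=np.hypot(C[:,0]-c[0],C[:,1]-c[1])
    h=C[(d<.04)&(C[:,2]>.094)];print("pintop n",len(h),h.mean(0) if len(h) else "")
    if len(h): (x,y),r=cv2.minEnclosingCircle(h[:,:2].astype(np.float32));print("pin circ",x,y,r,"median z",np.median(h[:,2]))
    fl=C[(d<.06)&(C[:,2]>.036)&(C[:,2]<.046)];print("flange hull",cv2.minEnclosingCircle(fl[:,:2].astype(np.float32)),np.median(fl[:,2]))
    dn=np.hypot(C[:,0]-n[0],C[:,1]-n[1])
    b=C[(dn<.06)&(C[:,2]>.053)&(C[:,2]<.064)];print("bracket",len(b),np.median(b[:,2]));R=cv2.minAreaRect((b[:,:2]*1000).astype(np.float32));print(R)
E
python3 - <<'E'
from hubfit import *
hub(dict(np.load("w1.npz")))
E
```

```text
pintop n 13825 [0.53845809 0.13701463 0.32358839]
pin circ 0.5315360426902771 0.13142995536327362 0.03994133323431015 median z 0.3348047848548489
flange hull ((0.5298862457275391, 0.1280704289674759), 0.04634183272719383) 0.0402468835494762
bracket 2041 0.05809094804482373
((541.99951171875, 224.7337188720703), (54.30939865112305, 50.125736236572266), 82.84540557861328)
```

>>> drive_tool:
  targets:
    - {"translation": [0.0085,-0.0005,-0.04],"rotation": [0,0,7]}
    - {"translation": [0.0085,-0.0005,-0.08],"rotation": [0,0,7]}
    - {"translation": [0.0085,-0.0005,-0.12],"rotation": [0,0,7]}
    - {"translation": [0.0085,-0.0005,-0.12],"rotation": [0,0,7]}
    - {"translation": [0.0085,-0.0005,-0.12],"rotation": [0,0,7]}
  hand: 0.05

```text
clock: 3.63
eef_pos: [0.5291, 0.1159, 0.1326]
tcp_rot: [-2.373, -2.056, 0.006]
wrist_force: [-0.8, -0.1, 0.4]
width: 0.587
gripper_force: 0.0
```

Run:
```python
from look import *
f=look("w2",dict(seat=.04,stud_top=.064,notch=.058,pin_head=.082))
np.savez("w2.npz",**f)
```

```text
{'clock': 3.6333, 'eef_pos': array([0.5291, 0.1159, 0.1326]), 'tcp_rot': array([-2.3725, -2.0562,  0.0056]), 'wrist_force': array([-0.7748, -0.0696,  0.3682])}
cam [0.5414 0.1993 0.2753] fwd [-0.0495 -0.3205 -0.946 ]
seat 0.92 [191. 318.] [0.5302 0.1296 0.04  ]
stud_top 0.58 [201. 318.] [0.5306 0.1294 0.064 ]
notch 0.7 [ 57. 315.] [0.5424 0.2257 0.058 ]
pin_head 0.34 [194. 318.] [0.5323 0.1402 0.082 ]
```

View pics/w2.png

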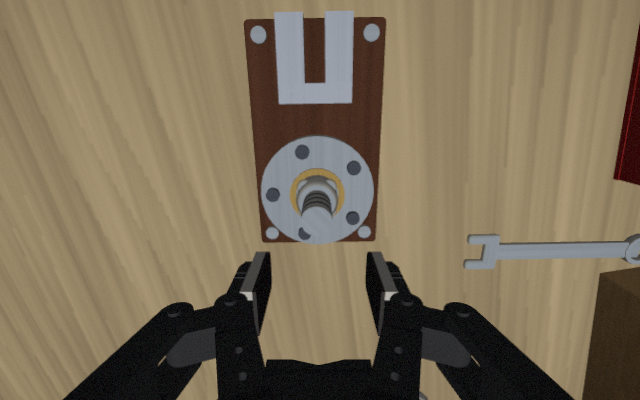

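The pin head's top is at about (317,219), centred between the fingers. The hub is now square in the picture, and the notch is at (315,50).

>>> drive_tool:
  targets:
    - {"translation": [0.0,0.0,0.0],"rotation": [0,0,0]}
    - {"translation": [0.0,0.0,0.0],"rotation": [0,0,0]}

```text
clock: 4.05
eef_pos: [0.5311, 0.1179, 0.135]
tcp_rot: [2.371, 2.059, 0.002]
wrist_force: [-0.5, 0.4, -0.3]
width: 0.584
gripper_force: 0.0
```

Run:
```python
from hubfit import *
f=dict(np.load("w2.npz"));print(atz(f,(219,317),.1))
C=cloud(f);T=f["extrinsics"]
d=np.hypot(C[:,0]-.530,C[:,1]-.129);h=C[(d<.02)&(C[:,2]>.095)&(C[:,2]<.106)]
print("pin top",len(h),np.median(h[:,2]),cv2.minEnclosingCircle((h[:,:2]*1000).astype(np.float32)))
fl=C[(d<.06)&(C[:,2]>.037)&(C[:,2]<.044)];print("flange",cv2.minEnclosingCircle((fl[:,:2]*1000).astype(np.float32)))
b=C[(np.hypot(C[:,0]-.542,C[:,1]-.2247)<.06)&(abs(C[:,2]-.058)<.003)];print(cv2.minAreaRect((b[:,:2]*1000).astype(np.float32)))
# slot: non-bracket gap, in bracket frame
for a in (83,):
    a=np.radians(a);v=np.array([np.cos(a),np.sin(a)]);u=np.array([v[1],-v[0]]);c=np.array([.530,.128])
    q=(b[:,:2]-c)@np.c_[u,v]
    m=q[q[:,1]>.095];print("sides",m[:,0].min(),m[m[:,0]<0][:,0].max(),m[m[:,0]>0][:,0].min(),m[:,0].max(),"y",q[:,1].min(),q[abs(q[:,0])<.004][:,1].max(),q[:,1].max())
```

```text
[0.53001347 0.1294349  0.1       ]
pin top 806 0.10007845176641743 ((529.6190795898438, 128.42190551757812), 10.2168550491333)
flange ((529.570068359375, 128.28306579589844), 46.12228775024414)
((541.826171875, 225.0922088623047), (55.01832580566406, 50.2390251159668), 82.84181213378906)
sides -0.025176009855988946 -0.006938110784862261 0.0069022574909088615 0.02506047295977662 y 0.07023316222054259 0.08291211641712502 0.12528300330723746
```

>>> drive_tool:
  targets:
    - {"translation": [-0.0015,0.0105,-0.02],"rotation": [0,0,0]}
    - {"translation": [-0.0015,0.0105,-0.045],"rotation": [0,0,0]}
    - {"translation": [-0.0015,0.0105,-0.063],"rotation": [0,0,0]}
    - {"translation": [-0.0015,0.0105,-0.063],"rotation": [0,0,0]}
    - {"translation": [-0.0015,0.0105,-0.063],"rotation": [0,0,0]}
    - {"translation": [-0.0015,0.0105,-0.063],"rotation": [0,0,0]}

```text
clock: 4.55
eef_pos: [0.5298, 0.1286, 0.0719]
tcp_rot: [2.371, 2.06, 0.003]
wrist_force: [-0.4, 0.4, 0.1]
width: 0.588
gripper_force: 0.0
```

>>> drive_tool:
  targets:
    - {"translation": [0,0,0],"rotation": [0,0,0]}
    - {"translation": [0,0,0],"rotation": [0,0,0]}
    - {"translation": [0,0,0],"rotation": [0,0,0]}
    - {"translation": [0,0,0],"rotation": [0,0,0]}
    - {"translation": [0,0,0],"rotation": [0,0,0]}
    - {"translation": [0,0,0],"rotation": [0,0,0]}
    - {"translation": [0,0,0],"rotation": [0,0,0]}
  hand: 0.0
  force: 30

```text
clock: 5.13
eef_pos: [0.5297, 0.1284, 0.072]
tcp_rot: [2.371, 2.059, 0.002]
wrist_force: [-1.3, -1.4, 7.2]
width: 0.222
gripper_force: 29.3
```

>>> drive_tool:
  targets:
    - {"translation": [0,0,0],"rotation": [0,0,0]}
    - {"translation": [0,0,0.005],"rotation": [0,0,0]}
    - {"translation": [0,0,0.015],"rotation": [0,0,0]}
    - {"translation": [0,0,0.03],"rotation": [0,0,0]}
    - {"translation": [0,0,0.045],"rotation": [0,0,0]}
    - {"translation": [0,0,0.055],"rotation": [0,0,0]}
    - {"translation": [0,0,0.055],"rotation": [0,0,0]}
    - {"translation": [0,0,0.055],"rotation": [0,0,0]}
  force: 60

```text
clock: 5.8
eef_pos: [0.5291, 0.1282, 0.1261]
tcp_rot: [2.371, 2.059, 0.001]
wrist_force: [-0.1, 0.1, -1.0]
width: 0.217
gripper_force: 59.0
```

>>> drive_tool:
  targets:
    - {"translation": [0.003,0.024,0.0],"rotation": [0,0,0]}
    - {"translation": [0.006,0.048,0.0],"rotation": [0,0,0]}
    - {"translation": [0.009,0.072,0.0],"rotation": [0,0,0]}
    - {"translation": [0.012,0.096,0.0],"rotation": [0,0,0]}
    - {"translation": [0.012,0.096,0.0],"rotation": [0,0,0]}
    - {"translation": [0.012,0.096,0.0],"rotation": [0,0,0]}
    - {"translation": [0.012,0.096,0.0],"rotation": [0,0,0]}

```text
clock: 6.38
eef_pos: [0.5403, 0.2235, 0.1246]
tcp_rot: [-2.371, -2.06, 0.003]
wrist_force: [-0.5, -0.6, -0.9]
width: 0.211
gripper_force: 59.0
```

```bash
python3 - <<'E'
from look import *
f=look("w3",dict(notch=.058,pin_head=.138))
np.savez("w3.npz",**f)
g=ctrl.grab_frame("side");cv2.imwrite("pics/s3.png",cv2.resize(g["image"][180:280,220:380,::-1],(640,400)))
E
python3 -c "
import cv2;a=cv2.resize(cv2.imread('pics/w3.png'),(480,300));b=cv2.resize(cv2.imread('pics/s3.png'),(480,300));cv2.imwrite('pics/c3.png',cv2.vconcat([a,b]))"
```

```text
{'clock': 6.3833, 'eef_pos': array([0.5403, 0.2235, 0.1246]), 'tcp_rot': array([-2.3714, -2.0602,  0.0033]), 'wrist_force': array([-0.4573, -0.6439, -0.9459])}
cam [0.5521 0.3071 0.2672] fwd [-0.0466 -0.321  -0.9459]
notch 0.69 [215. 319.] [0.5411 0.2262 0.058 ]
pin_head 0.73 [279. 324.] [0.5431 0.223  0.138 ]
pin_head 0.73 [311. 319.] [0.5379 0.2046 0.138 ]
```

View pics/c3.png

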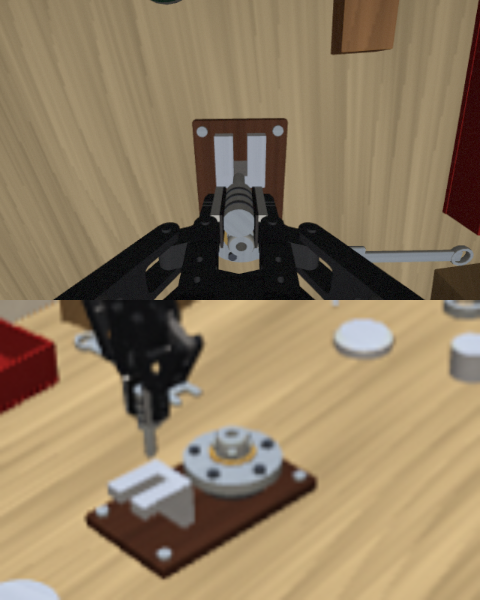

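The wrist view shows the pin upright in the fingers, above the slot. The side view confirms it. I'll lower it now.

>>> drive_tool:
  targets:
    - {"translation": [0.0012,0.0005,-0.012],"rotation": [0,0,0]}
    - {"translation": [0.0012,0.0005,-0.024],"rotation": [0,0,0]}
    - {"translation": [0.0012,0.0005,-0.036],"rotation": [0,0,0]}
    - {"translation": [0.0012,0.0005,-0.046],"rotation": [0,0,0]}
    - {"translation": [0.0012,0.0005,-0.054],"rotation": [0,0,0]}
    - {"translation": [0.0012,0.0005,-0.057],"rotation": [0,0,0]}
    - {"translation": [0.0012,0.0005,-0.057],"rotation": [0,0,0]}

```text
clock: 7.17
eef_pos: [0.5413, 0.2246, 0.0674]
tcp_rot: [-2.371, -2.06, 0.003]
wrist_force: [0.3, -0.2, -0.4]
width: 0.212
gripper_force: 59.0
```

>>> drive_tool:
  targets:
    - {"translation": [0,0,-0.001],"rotation": [0,0,0]}
    - {"translation": [0,0,-0.0015],"rotation": [0,0,0]}
    - {"translation": [0,0,-0.0015],"rotation": [0,0,0]}

```text
clock: 7.42
eef_pos: [0.5424, 0.225, 0.0677]
tcp_rot: [2.371, 2.06, 0.001]
wrist_force: [0.2, 1.0, -0.6]
width: 0.212
gripper_force: 59.0
```

>>> drive_tool:
  targets:
    - {"translation": [0,0,-0.001],"rotation": [0,0,0]}
    - {"translation": [0,0,-0.0015],"rotation": [0,0,0]}
    - {"translation": [0,0,-0.0015],"rotation": [0,0,0]}
    - {"translation": [0,0,-0.0015],"rotation": [0,0,0]}

```text
clock: 7.75
eef_pos: [0.5424, 0.2249, 0.0661]
tcp_rot: [2.371, 2.06, 0.001]
wrist_force: [-0.3, 0.6, 1.6]
width: 0.21
gripper_force: 59.3
```

>>> drive_tool:
  targets:
    - {"translation": [0,0,-0.0005],"rotation": [0,0,0]}
    - {"translation": [0,0,-0.0005],"rotation": [0,0,0]}

```text
clock: 7.92
eef_pos: [0.5424, 0.2249, 0.0661]
tcp_rot: [2.371, 2.06, 0.001]
wrist_force: [-2.2, -0.6, 4.8]
width: 0.218
gripper_force: 59.8
```

>>> drive_tool:
  targets:
    - {"translation": [0,0,0],"rotation": [0,0,0]}
    - {"translation": [0,0,0],"rotation": [0,0,0]}
    - {"translation": [0,0,0],"rotation": [0,0,0]}
    - {"translation": [0,0,0],"rotation": [0,0,0]}
    - {"translation": [0,0,0.01],"rotation": [0,0,0]}
    - {"translation": [0,0,0.03],"rotation": [0,0,0]}
    - {"translation": [0,0,0.06],"rotation": [0,0,0]}
    - {"translation": [0,0,0.09],"rotation": [0,0,0]}
  hand: 0.05

```text
clock: 8.58
eef_pos: [0.5414, 0.2247, 0.1561]
tcp_rot: [-2.371, -2.06, 0.002]
wrist_force: [0.7, 0.4, -0.4]
width: 0.59
gripper_force: 0.0
```

Run:
```python
from look import *
f=look("w4",dict(notch=.058,pin_head=.076))
g=ctrl.grab_frame("side");cv2.imwrite("pics/s3.png",cv2.resize(g["image"][180:280,220:380,::-1],(640,400)))
C=cloud(f);h=C[(np.hypot(C[:,0]-.5424,C[:,1]-.225)<.02)&(C[:,2]>.088)&(C[:,2]<.1)]
print("pin top",len(h),np.median(h[:,2]),cv2.minEnclosingCircle((h[:,:2]*1000).astype(np.float32)))
a=cv2.resize(cv2.imread('pics/w4.png'),(480,300));b=cv2.resize(cv2.imread('pics/s3.png'),(480,300));cv2.imwrite('pics/c4.png',cv2.vconcat([a,b]))
```

```text
{'clock': 8.5833, 'eef_pos': array([0.5414, 0.2247, 0.1561]), 'tcp_rot': array([-2.3705, -2.0601,  0.0021]), 'wrist_force': array([ 0.6753,  0.3504, -0.3674])}
cam [0.5531 0.3082 0.2989] fwd [-0.0463 -0.32   -0.9463]
notch 0.89 [206. 318.] [0.5412 0.2237 0.058 ]
pin_head 0.88 [214. 324.] [0.5457 0.223  0.076 ]
pin top 605 0.09399828051474268 ((542.4664916992188, 224.95199584960938), 10.286510467529297)
```

View pics/c4.png

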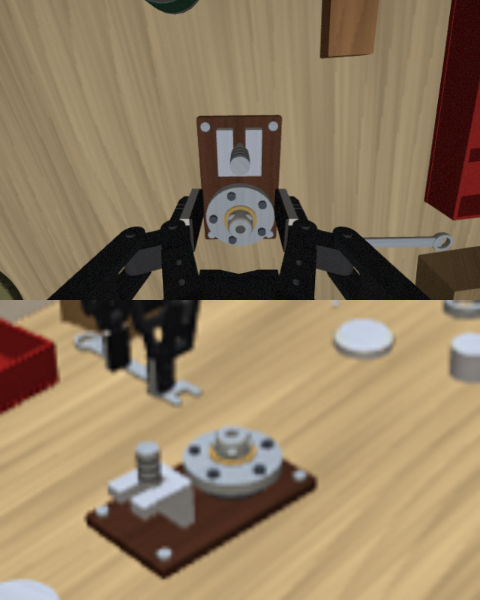

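The pin hangs upright in the notch with its top at z = 0.094. Its measured xy matches the TCP to within 0.5 mm. Next, the cap.

>>> drive_tool:
  targets:
    - {"translation": [-0.073,-0.422,0.03],"rotation": [0,0,0]}
    - {"translation": [-0.073,-0.422,0.03],"rotation": [0,0,0]}
    - {"translation": [-0.073,-0.422,0.03],"rotation": [0,0,0]}
    - {"translation": [-0.073,-0.422,0.03],"rotation": [0,0,0]}
    - {"translation": [-0.073,-0.422,0.03],"rotation": [0,0,0]}
    - {"translation": [-0.073,-0.422,0.03],"rotation": [0,0,0]}
    - {"translation": [-0.073,-0.422,0.03],"rotation": [0,0,0]}
    - {"translation": [-0.073,-0.422,0.03],"rotation": [0,0,0]}
  hand: 0.075

```text
clock: 9.45
eef_pos: [0.4837, -0.1048, 0.1778]
tcp_rot: [-2.371, -2.059, 0.002]
wrist_force: [1.2, 0.1, -0.1]
width: 0.88
gripper_force: 0.0
```

>>> drive_tool:
  targets:
    - {"translation": [-0.017,-0.095,0.0],"rotation": [0,0,0]}
    - {"translation": [-0.017,-0.095,0.0],"rotation": [0,0,0]}
    - {"translation": [-0.017,-0.095,0.0],"rotation": [0,0,0]}
    - {"translation": [-0.017,-0.095,0.0],"rotation": [0,0,0]}
    - {"translation": [-0.017,-0.095,0.0],"rotation": [0,0,0]}

```text
clock: 9.87
eef_pos: [0.4676, -0.1979, 0.1774]
tcp_rot: [-2.372, -2.056, -0.0]
wrist_force: [0.3, 2.1, -0.3]
width: 0.879
gripper_force: 0.0
```

Run:
```python
from look import *
f=look("w5",dict(cap_center=.019,wide_cap=0,race=0))
C=cloud(f);h=C[(np.hypot(C[:,0]-.466,C[:,1]+.198)<.04)&(abs(C[:,2]-.038)<.004)]
print("cap top",len(h),np.median(h[:,2]),cv2.minEnclosingCircle((h[:,:2]*1000).astype(np.float32)))
```

```text
{'clock': 9.8667, 'eef_pos': array([ 0.4676, -0.1979,  0.1774]), 'tcp_rot': array([-2.3721, -2.0561, -0.    ]), 'wrist_force': array([ 0.2621,  2.0559, -0.3152])}
cam [ 0.4795 -0.1148  0.3203] fwd [-0.0471 -0.318  -0.9469]
cap_center 0.97 [189. 314.] [ 0.4624 -0.2002  0.019 ]
wide_cap 0.75 [146. 434.] [ 0.5939 -0.177   0.    ]
race 0.89 [273. 398.] [ 0.5472 -0.326   0.    ]
cap top 1627 0.0378843944071498 ((465.9305419921875, -198.09957885742188), 23.136585235595703)
```

View pics/w5.png

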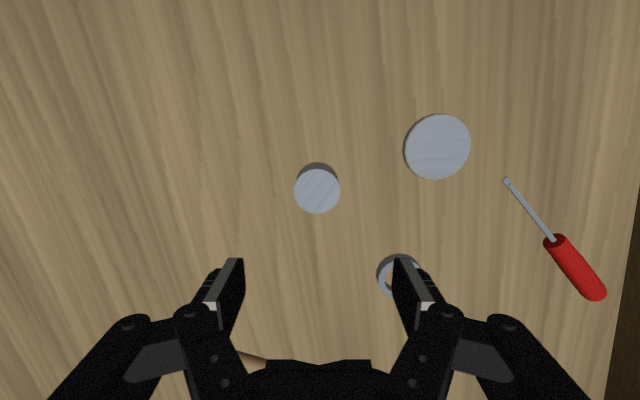

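The tall cap is at (317,190), clear of its neighbours, and its centre is at (0.466, -0.198).

>>> drive_tool:
  targets:
    - {"translation": [-0.002,0,-0.035],"rotation": [0,0,0]}
    - {"translation": [-0.002,0,-0.07],"rotation": [0,0,0]}
    - {"translation": [-0.002,0,-0.1],"rotation": [0,0,0]}
    - {"translation": [-0.002,0,-0.12],"rotation": [0,0,0]}
    - {"translation": [-0.002,0,-0.12],"rotation": [0,0,0]}
    - {"translation": [-0.002,0,-0.12],"rotation": [0,0,0]}

```text
clock: 10.57
eef_pos: [0.4662, -0.1963, 0.0581]
tcp_rot: [-2.368, -2.062, 0.0]
wrist_force: [0.4, -0.0, 0.2]
width: 0.879
gripper_force: 0.0
```

>>> drive_tool:
  targets:
    - {"translation": [0,-0.0018,-0.025],"rotation": [0,0,0]}
    - {"translation": [0,-0.0018,-0.045],"rotation": [0,0,0]}
    - {"translation": [0,-0.0018,-0.052],"rotation": [0,0,0]}
    - {"translation": [0,-0.0018,-0.052],"rotation": [0,0,0]}
    - {"translation": [0,-0.0018,-0.052],"rotation": [0,0,0]}

```text
clock: 10.98
eef_pos: [0.4676, -0.1997, 0.0079]
tcp_rot: [2.37, 2.06, 0.001]
wrist_force: [-0.0, -0.6, 0.3]
width: 0.88
gripper_force: 0.0
```

>>> drive_tool:
  targets:
    - {"translation": [0,0,0],"rotation": [0,0,0]}
    - {"translation": [0,0,0],"rotation": [0,0,0]}
    - {"translation": [0,0,0],"rotation": [0,0,0]}
    - {"translation": [0,0,0],"rotation": [0,0,0]}
    - {"translation": [0,0,0],"rotation": [0,0,0]}
    - {"translation": [0,0,0],"rotation": [0,0,0]}
  hand: 0.02
  force: 40

```text
clock: 11.48
eef_pos: [0.4674, -0.2001, 0.0081]
tcp_rot: [2.37, 2.059, 0.001]
wrist_force: [-0.9, 0.5, 6.2]
width: 0.528
gripper_force: 40.4
```

>>> drive_tool:
  targets:
    - {"translation": [0,0,0],"rotation": [0,0,0]}
    - {"translation": [0,0,0],"rotation": [0,0,0]}
    - {"translation": [0,0,0],"rotation": [0,0,0]}
  force: 90

```text
clock: 11.73
eef_pos: [0.4676, -0.2002, 0.0084]
tcp_rot: [2.37, 2.058, 0.001]
wrist_force: [-1.1, 0.1, 7.4]
width: 0.512
gripper_force: 90.5
```

>>> drive_tool:
  targets:
    - {"translation": [0,0,0.015],"rotation": [0,0,0]}
    - {"translation": [0,0,0.05],"rotation": [0,0,0]}
    - {"translation": [0,0,0.09],"rotation": [0,0,0]}
    - {"translation": [0.006,0.032,0.1],"rotation": [0,0,0]}
    - {"translation": [0.013,0.068,0.1],"rotation": [0,0,0]}
    - {"translation": [0.02,0.106,0.1],"rotation": [0,0,0]}
    - {"translation": [0.027,0.144,0.1],"rotation": [0,0,0]}
    - {"translation": [0.034,0.182,0.1],"rotation": [0,0,0]}

```text
clock: 12.4
eef_pos: [0.5007, -0.0163, 0.1075]
tcp_rot: [2.371, 2.058, 0.001]
wrist_force: [0.5, -0.1, -1.8]
width: 0.512
gripper_force: 91.6
```

>>> drive_tool:
  targets:
    - {"translation": [0.007,0.036,0],"rotation": [0,0,0]}
    - {"translation": [0.014,0.07,0],"rotation": [0,0,0]}
    - {"translation": [0.02,0.1,0],"rotation": [0,0,0]}
    - {"translation": [0.026,0.13,0],"rotation": [0,0,0]}
    - {"translation": [0.028,0.145,0],"rotation": [0,0,0]}
    - {"translation": [0.028,0.145,0],"rotation": [0,0,0]}
    - {"translation": [0.028,0.145,0],"rotation": [0,0,0]}

```text
clock: 12.98
eef_pos: [0.5283, 0.1283, 0.1069]
tcp_rot: [2.369, 2.063, 0.0]
wrist_force: [-0.3, -0.2, -0.3]
width: 0.515
gripper_force: 91.6
```

Run:
```python
from look import *
f=look("w6",dict())
e=ctrl.get_obs()["eef_pos"]
C=cloud(f)
for zc in (e[2]+.030,):
    h=C[(np.hypot(C[:,0]-e[0],C[:,1]-e[1])<.027)&(abs(C[:,2]-zc)<.006)]
    print("cap top",len(h),np.median(h[:,2]),cv2.minEnclosingCircle((h[:,:2]*1000).astype(np.float32)))
    A=np.c_[h[:,:2]-e[:2],np.ones(len(h))];m=abs(h[:,2]-np.median(h[:,2]))<.003
    print("tilt",np.linalg.lstsq(A[m],h[m,2],rcond=None)[0])
```

```text
{'clock': 12.9833, 'eef_pos': array([0.5283, 0.1283, 0.1069]), 'tcp_rot': array([2.3689, 2.063 , 0.0004]), 'wrist_force': array([-0.3026, -0.2033, -0.2913])}
cam [0.5396 0.2118 0.2496] fwd [-0.0437 -0.32   -0.9464]
cap top 7504 0.13642887976270457 ((528.8428955078125, 130.46653747558594), 25.35894775390625)
tilt [-0.0032 -0.0192  0.1364]
```

View pics/w6.png

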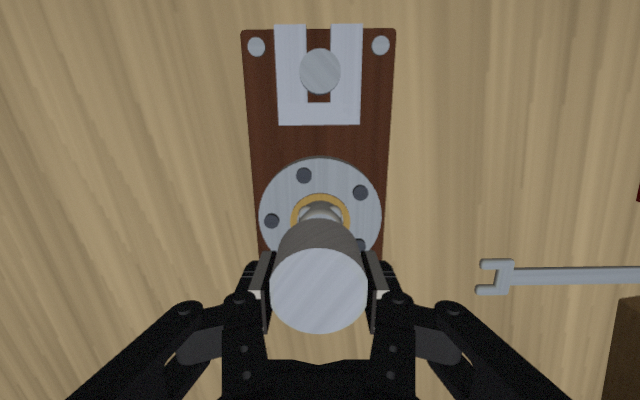

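The cap is held level above the stud, with its top at (319,289). The pin is still in the notch at (320,72). I'll move closer and make one tight check of the alignment.

>>> drive_tool:
  targets:
    - {"translation": [0.001,-0.002,-0.012],"rotation": [0,0,0]}
    - {"translation": [0.001,-0.002,-0.022],"rotation": [0,0,0]}
    - {"translation": [0.001,-0.002,-0.026],"rotation": [0,0,0]}
    - {"translation": [0.001,-0.002,-0.026],"rotation": [0,0,0]}
    - {"translation": [0.001,-0.002,-0.026],"rotation": [0,0,0]}
    - {"translation": [0.001,-0.002,-0.026],"rotation": [0,0,0]}

```text
clock: 13.53
eef_pos: [0.5295, 0.1252, 0.0805]
tcp_rot: [2.372, 2.06, 0.0]
wrist_force: [-0.1, -0.1, -0.6]
width: 0.515
gripper_force: 91.6
```

Run:
```python
from look import *
f=look("w7",dict())
e=ctrl.get_obs()["eef_pos"]
p=ctrl.outline_of("wrist","cap_center")
for q in p[:1]:
    C=cloud(f,q["pixels"]);z=e[2]+.0295;h=C[abs(C[:,2]-z)<.0015]
    print(q["conf"],len(C),len(h),np.median(h[:,2]),cv2.minEnclosingCircle((h[:,:2]*1000).astype(np.float32)),cv2.fitEllipse(cv2.convexHull((h[:,:2]*1000).astype(np.float32))))
C=cloud(f);d=np.hypot(C[:,0]-.5296,C[:,1]-.1283);fl=C[(d<.06)&(abs(C[:,2]-.04)<.0035)]
print("flange",cv2.minEnclosingCircle((fl[:,:2]*1000).astype(np.float32)))
```

```text
{'clock': 13.5333, 'eef_pos': array([0.5295, 0.1252, 0.0805]), 'tcp_rot': array([2.372 , 2.0599, 0.0003]), 'wrist_force': array([-0.0522, -0.076 , -0.6355])}
cam [0.5411 0.2086 0.2233] fwd [-0.0449 -0.3197 -0.9464]
0.77 9010 6057 0.1101979337787202 ((529.8868408203125, 127.8519287109375), 22.30693244934082) ((529.7896118164062, 127.60319519042969), (43.36979675292969, 44.36109924316406), 11.418612480163574)
flange ((529.3676147460938, 128.43775939941406), 46.144657135009766)
```

>>> drive_tool:
  targets:
    - {"translation": [-0.0003,0.0008,-0.004],"rotation": [0,0,0]}
    - {"translation": [-0.0003,0.0008,-0.008],"rotation": [0,0,0]}
    - {"translation": [-0.0003,0.0008,-0.011],"rotation": [0,0,0]}
    - {"translation": [-0.0003,0.0008,-0.013],"rotation": [0,0,0]}
    - {"translation": [-0.0003,0.0008,-0.013],"rotation": [0,0,0]}
    - {"translation": [-0.0003,0.0008,-0.013],"rotation": [0,0,0]}

```text
clock: 14.13
eef_pos: [0.5289, 0.1262, 0.0673]
tcp_rot: [-2.371, -2.06, 0.0]
wrist_force: [-0.3, 0.5, -0.5]
width: 0.515
gripper_force: 91.6
```

The rim is on the stud with no side force. Now I'll press past the balls.

>>> drive_tool:
  targets:
    - {"translation": [0,0,-0.002],"rotation": [0,0,0]}
    - {"translation": [0,0,-0.004],"rotation": [0,0,0]}
    - {"translation": [0,0,-0.005],"rotation": [0,0,0]}
    - {"translation": [0,0,-0.006],"rotation": [0,0,0]}
    - {"translation": [0,0,-0.006],"rotation": [0,0,0]}

```text
clock: 14.55
eef_pos: [0.5298, 0.1268, 0.063]
tcp_rot: [2.371, 2.06, 0.002]
wrist_force: [-1.6, 0.1, 9.3]
width: 0.514
gripper_force: 92.8
```

>>> drive_tool:
  targets:
    - {"translation": [0,0,-0.001],"rotation": [0,0,0]}
    - {"translation": [0,0,-0.002],"rotation": [0,0,0]}
    - {"translation": [0,0,-0.003],"rotation": [0,0,0]}
    - {"translation": [0,0,-0.004],"rotation": [0,0,0]}
    - {"translation": [0,0,-0.004],"rotation": [0,0,0]}

```text
clock: 14.97
eef_pos: [0.5293, 0.1265, 0.0574]
tcp_rot: [2.371, 2.06, 0.002]
wrist_force: [1.1, 1.0, -2.6]
width: 0.509
gripper_force: 91.9
```

It clicked: the push dropped from 9 N to -2.6 N. Now I'll squeeze the ring.

>>> drive_tool:
  targets:
    - {"translation": [0,0,-0.002],"rotation": [0,0,0]}
    - {"translation": [0,0,-0.004],"rotation": [0,0,0]}
    - {"translation": [0,0,-0.005],"rotation": [0,0,0]}
    - {"translation": [0,0,-0.006],"rotation": [0,0,0]}
    - {"translation": [0,0,-0.007],"rotation": [0,0,0]}
    - {"translation": [0,0,-0.007],"rotation": [0,0,0]}

```text
clock: 15.47
eef_pos: [0.5291, 0.1265, 0.051]
tcp_rot: [2.371, 2.06, -0.0]
wrist_force: [-2.9, -0.2, 6.5]
width: 0.511
gripper_force: 92.8
```

>>> drive_tool:
  targets:
    - {"translation": [0,0,-0.001],"rotation": [0,0,0]}
    - {"translation": [0,0,-0.0015],"rotation": [0,0,0]}
    - {"translation": [0,0,-0.0015],"rotation": [0,0,0]}

```text
clock: 15.72
eef_pos: [0.5291, 0.1264, 0.0503]
tcp_rot: [2.371, 2.06, -0.001]
wrist_force: [-4.0, -0.5, 12.1]
width: 0.516
gripper_force: 93.6
```

>>> drive_tool:
  targets:
    - {"translation": [0,0,-0.001],"rotation": [0,0,0]}
    - {"translation": [0,0,-0.002],"rotation": [0,0,0]}
    - {"translation": [0,0,-0.002],"rotation": [0,0,0]}
    - {"translation": [0,0,-0.002],"rotation": [0,0,0]}

```text
clock: 16.05
eef_pos: [0.5292, 0.1265, 0.05]
tcp_rot: [2.37, 2.059, -0.002]
wrist_force: [-9.0, -1.2, 24.6]
width: 0.511
gripper_force: 95.2
```

Run:
```python
from look import *
f=look("w8",dict(pin_head=.076))
e=ctrl.get_obs()["eef_pos"];C=cloud(f)
p=ctrl.outline_of("wrist","cap_center")
for q in p[:1]:
    h=cloud(f,q["pixels"]);h=h[h[:,2]>.070];h=h[abs(h[:,2]-np.median(h[:,2]))<.002];print(q["conf"],"cap top z",np.median(h[:,2]),h.mean(0), "rim",np.median(h[:,2])-.038)
    print("tilt",np.linalg.lstsq(np.c_[h[:,:2]-h[:,:2].mean(0),np.ones(len(h))],h[:,2],rcond=None)[0])
h=C[(np.hypot(C[:,0]-.5424,C[:,1]-.225)<.02)&(C[:,2]>.088)&(C[:,2]<.1)];print("pin top",len(h),np.median(h[:,2]),h.mean(0))
fl=C[(np.hypot(C[:,0]-.5296,C[:,1]-.1283)<.045)&(abs(C[:,2]-.04)<.003)];print("flange z",np.median(fl[:,2]))
```

```text
{'clock': 16.05, 'eef_pos': array([0.5292, 0.1265, 0.05  ]), 'tcp_rot': array([ 2.3705,  2.0595, -0.0022]), 'wrist_force': array([-9.0344, -1.1786, 24.6254])}
cam [0.5408 0.2102 0.1926] fwd [-0.045  -0.3217 -0.9458]
pin_head 0.91 [ 54. 322.] [0.5442 0.225  0.076 ]
0.84 cap top z 0.07971000238932976 [0.5296 0.1303 0.0796] rim 0.041710002389329766
tilt [-0.0042 -0.0135  0.0796]
pin top 3984 0.09416400931612594 [0.5422 0.2249 0.0941]
flange z 0.04015558764063794
```

View pics/w8.png

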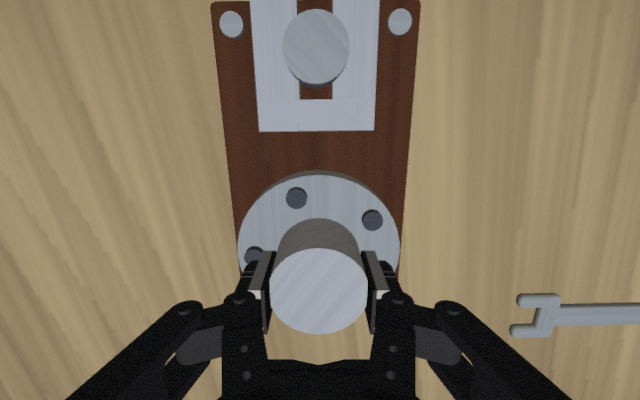

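The cap sits level with its rim 1.7 mm above the flange, at the hard stop: force rises while z stays put. The pin still hangs in the notch at (317,47). Handing in.

```bash
python3 -c "
from workcell import ctrl
print(ctrl.get_obs()['wrist_force']);print(ctrl.sign_off())"
```

```text
[-9.20594089 -0.95836206 24.79007753]
the job is handed in; nothing more can be done
None
```

I hung the pin by its head in the bracket notch and let go of it, then clicked the cap over the stud; I handed in at about 16 s with the arm still holding the cap down at about 25 N, the ring squeezed to its stop and nothing else touched.

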